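# Fill up the vial tub from the stiff drawer

## Task

Pull the blue drawer open by its handle, steadily without yanking, through its spring catch and right up to its end stop, and leave it open there. Then take the two red-capped vials out of it and pack them upright, feet down on the floor, into the two empty places of the round white tub so that all seven stand together. Leave the yellow-capped vial standing in the drawer, knock no vial over, and do not disturb the bottle or the cup on the bench.

Things in the scene. Friction and masses are not known exactly. Their poses are not given: they have to be found in the camera images.
- unit_drawer0_handle (a point): centre of the drawer's straight steel bar handle: bar 11 mm thick and 120 mm long, level, its axis 35 mm out from the blue drawer front (29 mm of free space behind the bar), 97 mm above the bench and 38 mm below the top of the unit. Axes as the unit's: x points into the unit (the drawer pulls out along -x), y along the bar, z up. It moves with the drawer
- unit_front (a point): grey drawer unit fixed to the bench, 240 x 240 x 135 mm high, this point at the middle of its top front edge, straight above the shut drawer's blue front, 120 mm before the unit's middle; x points from its blue front to its back, z up. Its one drawer is 207 mm deep outside and 210 mm wide (walls 6 mm, front 15 mm thick with its top edge at 122 mm; side walls up to 113 mm; floor 22 mm above the bench). It stays where it is
- unit_drawer0 (a joint): how far the drawer is pulled out, m, 0 shut. It runs with about 3 N of friction. Somewhere between 40 and 115 mm, unseen and different each time, sits a spring catch that resists with about 15 to 20 N in all and gives way to a steady pull; the drawer then runs on to a solid end stop, which does not yield. The full travel is not given (130 to 170 mm): the stop has to be felt
- tub_floor (a point): centre of the inner floor of the round white tub, 6 mm above the bench; z up. Tub fixed to the bench, 95 mm outside diameter, 86 mm inside (wall 4.5 mm), rim 52 mm above the bench. It holds seven vials as one in the middle and six around it, about 28 mm from centre to centre; its x axis points to one of the two empty places, the other lies 60 degrees anticlockwise from it seen from above, both 28 mm from the centre
- spare0_mid (a point): middle (39 mm above its foot) of spare vial 0: upright brown cylinder with red screw cap, 26 mm diameter, 78 mm tall overall, foot and cap edges rounded 2.5 mm, 30 to 65 g; it stands loose on the floor of the drawer, its centre 45 to 85 mm behind the inner face of the drawer front; z along its axis, up
- spare1_mid (a point): middle (39 mm above its foot) of spare vial 1: upright brown cylinder with red screw cap, 26 mm diameter, 78 mm tall overall, foot and cap edges rounded 2.5 mm, 30 to 65 g; it stands loose on the floor of the drawer, its centre 45 to 85 mm behind the inner face of the drawer front; z along its axis, up
- packed0_mid (a point): middle (39 mm above its foot) of packed vial 0, same kind as the spares, standing loose in the tub in the middle; its cap stands 32 mm above the rim. z along its axis, up
- packed1_mid (a point): middle (39 mm above its foot) of packed vial 1, same kind as the spares, standing loose in the tub in the outer ring; its cap stands 32 mm above the rim. z along its axis, up
- packed2_mid (a point): middle (39 mm above its foot) of packed vial 2, same kind as the spares, standing loose in the tub in the outer ring; its cap stands 32 mm above the rim. z along its axis, up
- packed3_mid (a point): middle (39 mm above its foot) of packed vial 3, same kind as the spares, standing loose in the tub in the outer ring; its cap stands 32 mm above the rim. z along its axis, up
- packed4_mid (a point): middle (39 mm above its foot) of packed vial 4, same kind as the spares, standing loose in the tub in the outer ring; its cap stands 32 mm above the rim. z along its axis, up
- other_mid (a point): middle of the odd vial in the drawer, white with a yellow cap, 26 mm diameter, 78 mm tall: not wanted, stays standing in the drawer
- reagent: blue bottle with red cap on the bench, 42 mm diameter, 100 mm tall, origin at its foot: bystander
- beaker: white cup on the bench, 60 mm diameter, 65 mm tall, origin at its foot: bystander
Not all that is in view belongs to the job. What is shaped like the part that bears packed3_mid but turquoise is not meant. What is shaped like the part that bears packed2_mid but green is not meant.

How it is judged:
By the outcome, as a careful person would: the job done as asked, in the order asked, and still so for the second after the job is handed in, with the robot touching nothing.
It also fails if it takes over 72 s, if anything falls off the work surface, if the arm or the gripper's body presses on something with over 40 N, if the wrist force passes 120 N, or if a joint passes its speed limit or range.

## Robot

A 6-joint arm with a two-finger parallel gripper is mounted at the origin on the work surface. World frame = base frame: x ahead of the robot, y to its left, z up, the work surface at z = 0. Lengths are in m, angles in rad, forces in N, time in s.
With the tool pointing down it reaches from about 0.35 to 0.85 m from the base axis. Payload 8.1 kg.
Tool frame: the origin (TCP) lies at the very end of the fingers, on their centre line; the grasp point (between the pads) lies 19 mm behind it; z points along the fingers, y is the direction in which the jaws open and shut (so a half turn about z gives the same grasp; the last joint's range is limited). The gripper opens to 93 mm and grips with 3 to 60 N. Pads are 15 mm wide; open, the fingers measure 128 mm over their backs; the gripper's body (75 mm by 188 mm) begins 65 mm behind the grasp point.
Start: joints at [1.143, 0.13, 1.488, -0, 1.523, -0.085], TCP at [0.202, 0.565, 0.219] pointing down, gripper open.
Joint ranges: [-2.96, 2.96], [-0.89, 2.26], [0.02, 2.5], [-1.34, 4.48], [0, 2.73], [-2.66, 2.66]. Speed limits (rad/s): [2.39, 2.39, 2.79, 3.14, 3.14, 3.14].

## Interface

Orientations are given as a rotation vector (axis times angle).
In Python, from plant import robot gives the robot as it stands.
- The arm moves only by the shell command python3 -m inch 'ROWS' [FORCE]. ROWS is JSON, a list that holds one entry, the list of rows, each a list of 7 numbers: the shift along the tool's x, y, z in cm, then the turn, a rotation vector about the tool's x, y, z in degrees, then the gripper command: -1 is fully open, 1 is shut, values between are in proportion. A call has 1 to 5 rows; each row shifts and turns the commanded pose from where the row before left it, along the tool's axes as they then stand; what a row does not reach is not made up. A row lasts 1/10 s, in which the tool goes at most 50 mm and 8.59 degrees, less where a joint would pass 70% of its speed; a pose out of reach is approached as far as the arm can. A call with a gripper value outside its range is refused whole. The fingers move at their own pace and stop on an object; FORCE is the grip in N (left out, the last holds). Time passes only in rows, so rows that do not move let the fingers close. It gives the time, the measured TCP pose, the force and the opening at its end, in the units of the state.
- robot.read_state(): the state, without advancing time (a new reading comes with each control period).
- robot.read_camera(name): name is "side" or "top" or "wrist"; returns a dict with "image" (400x640x3 uint8, blue, green, red), "K" (3x3 intrinsics, pixels), "R" (3x3) and "t" (3): a world point X has camera coordinates R X + t; the wrist camera has in their place "tool_from_camera" (4x4, takes a point from camera to tool coordinates, whose origin is the TCP and whose axes are the flange's). Camera axes: x right, y down, z forward; pixel columns grow to the right and rows downward; lengths in m; the calibration is good to about 2 mm. A picture is of the moment at which its call begins: read the wrist's pose just before it. There is no depth.
- robot.close_job(): hands the job in, once; it reports no verdict.
The state is a dict: "t": time; "q": joint angles; "dq": joint speeds; "joint_torque": joint torques, N m; "tool_pos": TCP position; "orientation": TCP orientation; "force": force on the tool from outside, world axes, zero at the start; "wrist_torque": the same for the moment, N m; "opening": finger opening in m.
Only numpy, scipy, OpenCV 4.12 (cv2) and the standard library are available. Lean on these libraries where they do the work, as an engineer would, in place of code of your own. Each camera call takes 0.05 s, during which the arm holds its last target. There are 200 camera calls.

## Working session

There is one attempt and no reset: what is moved stays moved. The work goes in short steps, Python scripts to look and compute and a shell command to move; the robot and the scene stay as the last step left them, time stands still between calls to the robot, and variables do not carry over. Pictures are saved under pics/ and viewed, about 8 in all and at most 12, crops included, and the job is handed in when it is done.

```bash
ls; mkdir -p pics; cat > h.py <<'E'
import numpy as np, cv2
from scipy.spatial.transform import Rotation as Ro
from plant import robot
def cam(n):
    s=robot.read_state(); c=robot.read_camera(n)
    K=np.array(c["K"])
    if n=="wrist":
        T=np.array(c["tool_from_camera"]); Rt=Ro.from_rotvec(s["orientation"]).as_matrix()
        Rw=Rt@T[:3,:3]; o=Rt@T[:3,3]+np.array(s["tool_pos"])
    else:
        R=np.array(c["R"]); Rw=R.T; o=-R.T@np.array(c["t"])
    return c["image"],K,Rw,o
def save(n,f):
    im,K,Rw,o=cam(n); cv2.imwrite(f"pics/{f}.png",im); np.savez(f"pics/{f}.npz",K=K,Rw=Rw,o=o)
def onz(f,u,v,z):
    d=np.load(f"pics/{f}.npz"); r=d["Rw"]@np.linalg.solve(d["K"],[u,v,1.]); o=d["o"]
    return o+r*(z-o[2])/r[2]
def proj(f,X):
    d=np.load(f"pics/{f}.npz"); p=d["K"]@(d["Rw"].T@(np.array(X)-d["o"])); return p[:2]/p[2]
def totool(v):
    return Ro.from_rotvec(robot.read_state()["orientation"]).as_matrix().T@np.array(v)*100
E
python3 - <<'E'
from h import *
for n in("top","side"):
    save(n,n+"0"); print(n,np.load(f"pics/{n}0.npz")["o"])
s=robot.read_state(); print(s); print(Ro.from_rotvec(s["orientation"]).as_matrix().round(3))
E
```

```text
pics
top [0.57625231 0.08290181 0.88855008]
side [ 0.28019312 -0.47302648  0.80496661]
{'t': 0.1, 'q': array([ 1.14260188e+00,  1.31074099e-01,  1.48919808e+00, -1.26866405e-05,
        1.52300397e+00, -8.54052827e-02]), 'dq': array([-4.55664200e-04, -2.98646845e-03, -5.10412668e-05, -1.20197464e-03,
       -8.98100842e-04,  8.07116696e-04]), 'joint_torque': array([ 1.32141118e-03, -5.61344790e+01, -4.93095303e+01,  7.71257398e-02,
        2.91438424e-02, -5.63642743e-05]), 'tool_pos': array([0.20143559, 0.56461524, 0.21768404]), 'orientation': array([-5.35747588e-01, -3.09515152e+00,  2.56241620e-03]), 'force': array([-0.31645944,  0.9852796 , -0.84550008]), 'wrist_torque': array([-0.03138166,  0.0361652 , -0.02530828]), 'opening': 0.0929518653934577}
[[-0.942  0.336 -0.001]
 [ 0.336  0.942 -0.002]
 [ 0.    -0.002 -1.   ]]
```

View pics/top0.png

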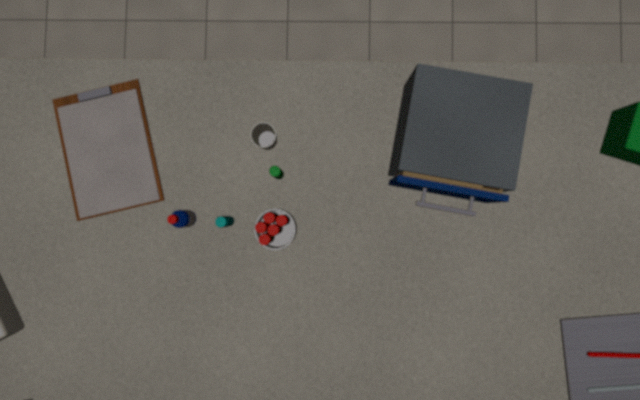

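View pics/side0.png

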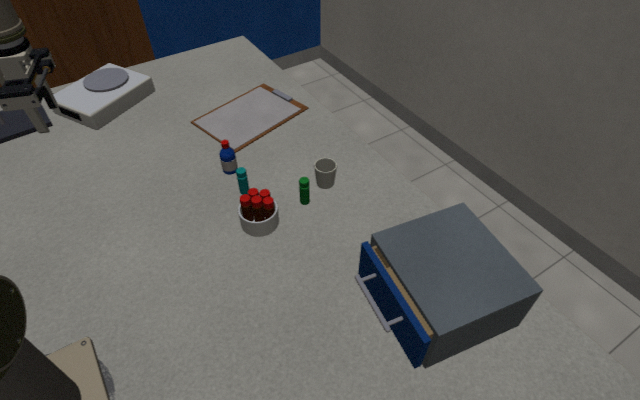

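The top view shows the unit (top corners about (418,66), (532,84), (516,190), (402,171)), its handle (418,205)–(474,212), and the tub at about (276,229). The bottle, cup and green and turquoise decoys stand nearby. I'll enlarge the view and measure.

```bash
python3 - <<'E'
from h import *
im=cv2.imread("pics/top0.png")
a=cv2.resize(im[150:220,385:525],None,fx=5.5,fy=5.5,interpolation=2)[:, :770]
b=cv2.resize(im[200:260,240:310],None,fx=5,fy=5,interpolation=2)
c=np.zeros((a.shape[0]+b.shape[0]-85,770,3),np.uint8)
c=np.zeros((a.shape[0]+200,770,3),np.uint8)
c=cv2.convertScaleAbs(np.vstack([a[:290],np.hstack([b,np.zeros((300,420,3),np.uint8)])]),alpha=1.5)
cv2.imwrite("pics/crop1.png",c)
for n,u,v,z in[("cBL",418,66,.135),("cBR",532,84,.135),("cFR",516,190,.135),("cFL",402,171,.135),("h1",418,205,.097),("h2",474,212,.097),("tub",276,229,.052)]:
    print(n,onz("top0",u,v,z).round(4))
E
```

```text
cBL [ 0.8808 -0.1064  0.135 ]
cBR [ 0.8453 -0.3398  0.135 ]
cFR [ 0.6264 -0.3059  0.135 ]
cFL [ 0.6616 -0.075   0.135 ]
h1 [ 0.5934 -0.1176  0.097 ]
h2 [ 0.5805 -0.2365  0.097 ]
tub [0.5342 0.1919 0.052 ]
```

View pics/crop1.png

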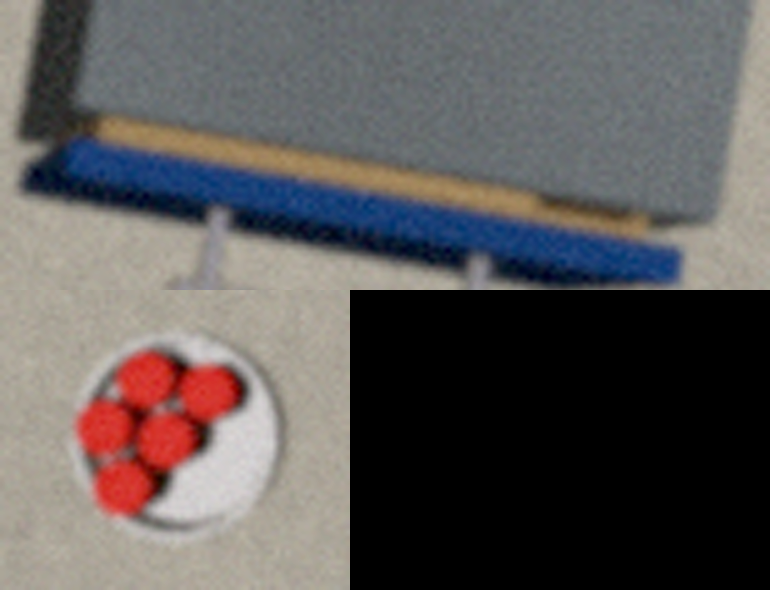

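The enlarged crop puts the cap in the tub's centre at about (273.6,230), with four ring caps to its left and above. The empty places are to the lower right. The unit's yaw is about −8.4° and the handle is near (0.588, −0.179). Moving above the handle now.

```bash
T='[-2.93,-2.72,0,0,0,0,0.53]'
python3 -m inch '[[[0,0,0,0,0,7.87,-1],[0,0,0,0,0,7.87,-1],[0,0,0,0,0,7.87,-1],[0,0,0,0,0,7.87,-1],[0,0,0,0,0,7.87,-1]]]' >/dev/null
python3 -m inch '[[[0,0,0,0,0,7.87,0.5],[0,0,0,0,0,7.87,0.5],[0,0,0,0,0,7.87,0.5],[0,0,0,0,0,7.87,0.5],[0,0,0,0,0,7.87,0.5]]]' 
python3 - <<'E'
from h import *
s=robot.read_state();print(s["t"],s["opening"],s["q"].round(2),s["tool_pos"].round(4),Ro.from_rotvec(s["orientation"]).as_matrix().round(3))
print(totool(np.array([.588,-.179,.215])-s["tool_pos"]))
E
```

```text
t: 1.1
tool_pos: [0.2015, 0.5648, 0.218]
orientation: [2.383, 2.047, -0.002]
force: [1.1, -0.4, -0.2]
opening: 0.058
1.1 0.05797496223913227 [1.14 0.13 1.49 0.   1.52 1.29] [0.2015 0.5648 0.218 ] [[ 0.151  0.989 -0.   ]
 [ 0.989 -0.151 -0.001]
 [-0.001 -0.    -1.   ]]
[-67.70358984  49.41682853   0.357584  ]
```

```bash
python3 -m inch '[[[-3.4,2.47,0,0,0,0,0.53],[-3.4,2.47,0,0,0,0,0.53],[-3.4,2.47,0,0,0,0,0.53],[-3.4,2.47,0,0,0,0,0.53],[-3.4,2.47,0,0,0,0,0.53]]]'
python3 -m inch '[[[-3.4,2.47,0,0,0,0,0.53],[-3.4,2.47,0,0,0,0,0.53],[-3.4,2.47,0,0,0,0,0.53],[-3.4,2.47,0,0,0,0,0.53],[-3.4,2.47,0,0,0,0,0.53]]]'
python3 -m inch '[[[-3.4,2.47,0,0,0,0,0.53],[-3.4,2.47,0,0,0,0,0.53],[-3.4,2.47,0,0,0,0,0.53],[-3.4,2.47,0,0,0,0,0.53],[-3.4,2.47,0,0,0,0,0.53]]]'
python3 -m inch '[[[-3.4,2.47,0,0,0,0,0.53],[-3.4,2.47,0,0,0,0,0.53],[-3.4,2.47,0,0,0,0,0.53],[-2,1.5,0,0,0,0,0.53],[-1,0.7,0,0,0,0,0.53]]]'
python3 -m inch '[[[0,0,0,0,0,0,0.53],[0,0,0,0,0,0,0.53]]]'
python3 - <<'E'
from h import *
save("wrist","w1"); im=cv2.imread("pics/w1.png"); cv2.imwrite("pics/w1b.png",cv2.resize(cv2.convertScaleAbs(im,alpha=1.5),(800,500)))
s=robot.read_state();print(s["t"],s["opening"],s["q"].round(2),s["tool_pos"].round(4))
print(np.load("pics/w1.npz")["o"])
E
```

```text
t: 1.6
tool_pos: [0.2994, 0.3773, 0.2181]
orientation: [2.377, 2.054, -0.001]
force: [0.4, -0.3, -0.1]
opening: 0.0228
t: 2.1
tool_pos: [0.397, 0.1912, 0.2184]
orientation: [-2.377, -2.054, 0.0]
force: [0.8, 0.5, 0.3]
opening: 0.0217
t: 2.6
tool_pos: [0.4945, 0.005, 0.2183]
orientation: [-2.377, -2.054, 0.0]
force: [1.1, 1.5, 0.2]
opening: 0.0215
t: 3.1
tool_pos: [0.5704, -0.1399, 0.2178]
orientation: [-2.379, -2.051, 0.001]
force: [-0.4, 0.0, -0.1]
opening: 0.0218
t: 3.3
tool_pos: [0.5697, -0.1368, 0.2183]
orientation: [-2.376, -2.054, 0.0]
force: [0.5, 0.9, 0.2]
opening: 0.022
3.35 0.021843326631401795 [-0.32  0.09  1.53  0.    1.52 -0.18] [ 0.5697 -0.1365  0.2185]
[ 0.57940439 -0.07023724  0.38389388]
```

View pics/w1b.png

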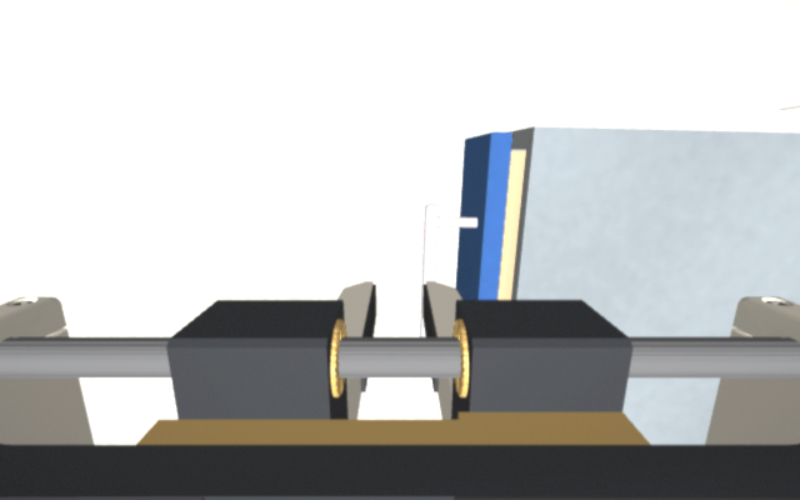

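The wrist view, overexposed by my scaling, shows the bar just right of the gap between the fingers. The bar's end is near (429,207) in the enlarged picture and the blue front is to its right. Cropping at native exposure.

```bash
python3 - <<'E'
from h import *
im=cv2.imread("pics/w1.png"); cv2.imwrite("pics/w1c.png",cv2.resize(im[80:260,310:450],None,fx=3.3,fy=3.3,interpolation=2))
E
```

```text
(no output)
```

View pics/w1c.png

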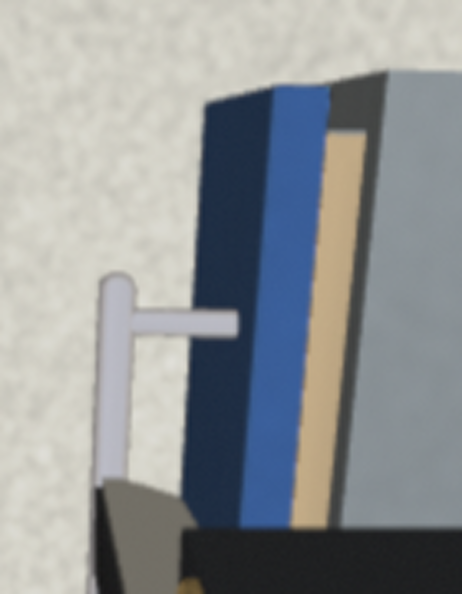

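The crop shows the bar axis from about (345.5,163), its end, to (343.3,224), and the blue front's outer top edge from (392.4,106.7) to (382.7,239.7).

```bash
python3 - <<'E'
from h import *
a=onz("w1",345.5,164,.097);b=onz("w1",343.3,224,.097);c=onz("w1",392.4,106.7,.122);d=onz("w1",382.7,239.7,.122)
ang=lambda p,q:np.degrees(np.arctan2(*(q-p)[1::-1]))+90
print(a,b,ang(a,b),c,d,ang(c,d),np.linalg.norm(c-d))
e=onz("w1",310+387/3.3,80+70/3.3,.135);f=onz("w1",310+340/3.3,80+527/3.3,.135);print(ang(e,f),e)
y=np.radians(ang(c,d));u=np.array([np.cos(y),np.sin(y),0]);w=np.array([-np.sin(y),np.cos(y),0])
print("front-handle",(c-b)@u)
H=a-.06*w; H2=onz("w1",345.5,162.4,.097)-.06*w;print("H",H,H2)
s=robot.read_state();print(totool(H2-s["tool_pos"]))
print(np.degrees(np.arctan2(*Ro.from_rotvec(s["orientation"]).as_matrix()[1::-1,1])))
E
```

```text
[ 0.59841937 -0.11139865  0.097     ] [ 0.58877826 -0.1709536   0.097     ] -9.195598871553756 [ 0.64133452 -0.06595826  0.122     ] [ 0.62220698 -0.18266512  0.122     ] -9.307680030661132 0.11826391065189548
-9.521288080376891 [ 0.66581392 -0.06600344  0.135     ]
front-handle 0.03488276859934394
H [ 0.5887152  -0.17060869  0.097     ] [ 0.58890425 -0.16909094  0.097     ]
[-2.95833433  2.37366396 12.14639454]
-8.28582892797146
```

```bash
python3 -m inch '[[[-1.6,1.2,0,0,0,1,0.53],[-1.6,1.2,2,0,0,0,0.53],[0,0,3,0,0,0,0.53],[0,0,2,0,0,0,0.53],[0,0,0,0,0,0,0.53]]]' 30
python3 -m inch '[[[0,0,2,0,0,0,0.53],[0,0,2,0,0,0,0.53],[0,0,2,0,0,0,0.53],[0,0,1,0,0,0,0.53],[0,0,0,0,0,0,0.53]]]'
python3 - <<'E'
from h import *
s=robot.read_state();print(s["tool_pos"],totool(np.array([.589,-.171,.078])-s["tool_pos"]))
print(np.degrees(np.arctan2(*Ro.from_rotvec(s["orientation"]).as_matrix()[1::-1,1])))
E
python3 -m inch '[[[0,0,0,0,0,0,1],[0,0,0,0,0,0,1],[0,0,0,0,0,0,1],[0,0,0,0,0,0,1]]]' 30
```

```text
t: 3.85
tool_pos: [0.5865, -0.1708, 0.145]
orientation: [-2.389, -2.031, 0.005]
force: [-0.6, 0.1, -0.0]
opening: 0.0218
t: 4.35
tool_pos: [0.5884, -0.1721, 0.0782]
orientation: [-2.393, -2.033, 0.001]
force: [0.1, -0.8, -0.0]
opening: 0.0218
[ 0.58835563 -0.17213442  0.07819283] [0.12234875 0.04531065 0.01925603]
-9.28934052738807
t: 4.75
tool_pos: [0.5898, -0.1731, 0.0803]
orientation: [2.394, 2.032, 0.002]
force: [-2.9, 2.3, 6.0]
opening: 0.0098
```

```bash
python3 -m inch '[[[0,-0.3,0,0,0,0,1],[0,-0.4,0,0,0,0,1],[0,-0.5,0,0,0,0,1],[0,-0.5,0,0,0,0,1],[0,-0.5,0,0,0,0,1]]]' 40
python3 -m inch '[[[0,-0.5,0,0,0,0,1],[0,-0.5,0,0,0,0,1],[0,-0.5,0,0,0,0,1]]]'
python3 -m inch '[[[0,-0.4,0,0,0,0,1],[0,-0.4,0,0,0,0,1],[0,-0.4,0,0,0,0,1]]]'
python3 -m inch '[[[0,-0.4,0,0,0,0,1],[0,-0.4,0,0,0,0,1],[0,-0.4,0,0,0,0,1]]]'
```

```text
t: 5.25
tool_pos: [0.5686, -0.1696, 0.0803]
orientation: [2.393, 2.031, 0.004]
force: [3.4, 3.4, 5.9]
opening: 0.0101
t: 5.55
tool_pos: [0.5538, -0.1671, 0.0803]
orientation: [2.393, 2.031, 0.004]
force: [3.9, 2.6, 6.1]
opening: 0.0099
t: 5.85
tool_pos: [0.542, -0.1651, 0.0803]
orientation: [2.393, 2.031, 0.004]
force: [4.9, 2.9, 6.4]
opening: 0.0099
t: 6.15
tool_pos: [0.5302, -0.1631, 0.0802]
orientation: [2.393, 2.032, 0.004]
force: [3.4, 3.2, 6.8]
opening: 0.0094
```

```bash
for i in 1; do
python3 -m inch '[[[0,-0.4,0,0,0,0,1],[0,-0.4,0,0,0,0,1],[0,-0.4,0,0,0,0,1]]]'
python3 -m inch '[[[0,-0.4,0,0,0,0,1],[0,-0.4,0,0,0,0,1],[0,-0.4,0,0,0,0,1]]]'
python3 -m inch '[[[0,-0.4,0,0,0,0,1],[0,-0.4,0,0,0,0,1],[0,-0.4,0,0,0,0,1]]]'
python3 -m inch '[[[0,-0.4,0,0,0,0,1],[0,-0.4,0,0,0,0,1],[0,-0.4,0,0,0,0,1]]]'
python3 -m inch '[[[0,-0.4,0,0,0,0,1],[0,-0.4,0,0,0,0,1],[0,-0.4,0,0,0,0,1]]]'
done | grep -v -e orient
```

```text
t: 6.45
tool_pos: [0.5198, -0.1613, 0.0803]
force: [12.8, 1.8, -0.8]
opening: 0.01
t: 6.75
tool_pos: [0.5067, -0.1591, 0.0802]
force: [4.7, 4.2, 6.9]
opening: 0.0102
t: 7.05
tool_pos: [0.4948, -0.1571, 0.0802]
force: [3.5, 4.5, 7.2]
opening: 0.0098
t: 7.35
tool_pos: [0.4829, -0.1551, 0.0802]
force: [4.9, 5.9, 7.9]
opening: 0.0095
t: 7.65
tool_pos: [0.4711, -0.1531, 0.0802]
force: [4.7, 5.4, 7.9]
opening: 0.0099
```

Catch passed at about 70 mm of travel and the drawer is now at about 120 mm. Feeling for the stop.

```bash
(python3 -m inch '[[[0,-0.3,0,0,0,0,1],[0,-0.3,0,0,0,0,1],[0,-0.2,0,0,0,0,1]]]'
python3 -m inch '[[[0,-0.2,0,0,0,0,1],[0,-0.2,0,0,0,0,1]]]'
python3 -m inch '[[[0,-0.2,0,0,0,0,1],[0,-0.2,0,0,0,0,1]]]') | grep -v -e orient
```

```text
t: 7.95
tool_pos: [0.4632, -0.1517, 0.0802]
force: [4.0, 6.8, 8.0]
opening: 0.0097
t: 8.15
tool_pos: [0.4593, -0.1511, 0.0802]
force: [4.5, 6.8, 9.0]
opening: 0.0099
t: 8.35
tool_pos: [0.4554, -0.1504, 0.0802]
force: [4.4, 6.6, 8.2]
opening: 0.0097
```

```bash
(python3 -m inch '[[[0,-0.2,0,0,0,0,1],[0,-0.2,0,0,0,0,1]]]'
python3 -m inch '[[[0,-0.2,0,0,0,0,1],[0,-0.2,0,0,0,0,1]]]') | grep -v -e orient
```

```text
t: 8.55
tool_pos: [0.4514, -0.1497, 0.0802]
force: [5.6, 6.4, 9.0]
opening: 0.0096
t: 8.75
tool_pos: [0.4511, -0.1497, 0.0804]
force: [32.8, 1.6, -16.1]
opening: 0.0098
```

Stop felt at about 140 mm, where the force jumped to 33 N. Relaxing, releasing and rising.

```bash
(python3 -m inch '[[[0,0.3,0,0,0,0,1],[0,0,0,0,0,0,1]]]'
python3 -m inch '[[[0,0,0,0,0,0,0.53],[0,0,0,0,0,0,0.53],[0,0,0,0,0,0,0.53]]]'
python3 -m inch '[[[0,0,-1,0,0,0,0.53],[0,0,-2,0,0,0,0.53],[0,0,-3,0,0,0,0.53],[0,0,-4,0,0,0,0.53],[0,-2,-4,0,0,0,0.53]]]'
python3 -m inch '[[[0,-3,0,0,0,0,0.53],[0,0,0,0,0,0,0.53]]]' ) | grep -v -e orient
python3 - <<'E'
from h import *
save("wrist","w2");save("top","top2"); im=cv2.imread("pics/w2.png"); t=cv2.imread("pics/top2.png")
t=cv2.resize(t[150:260,380:540],None,fx=4,fy=4,interpolation=2)
cv2.imwrite("pics/c2.png",np.vstack([im[:300, :][:160+0] if 0 else cv2.resize(im,(400,250)),cv2.resize(t,(400,275))]) if 0 else t)
E
```

```text
t: 8.95
tool_pos: [0.4511, -0.1497, 0.0802]
force: [7.4, 5.3, 5.1]
opening: 0.01
t: 9.25
tool_pos: [0.4481, -0.1501, 0.0782]
force: [-0.8, -0.6, 0.3]
opening: 0.0214
t: 9.75
tool_pos: [0.4292, -0.1469, 0.2203]
force: [-0.1, -0.4, 0.9]
opening: 0.0221
t: 9.95
tool_pos: [0.3983, -0.142, 0.2206]
force: [1.0, -0.2, 0.1]
opening: 0.0218
```

View pics/w2.png

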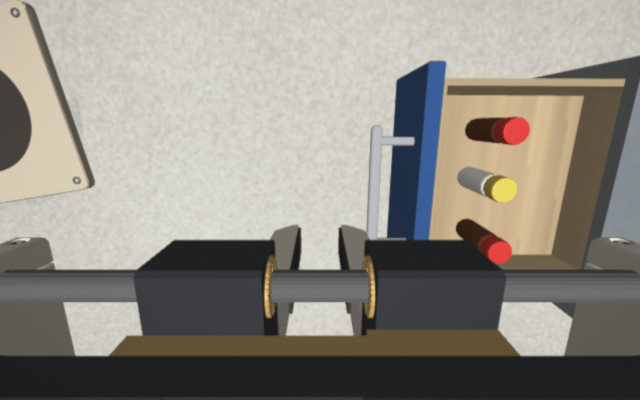

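The wrist view shows the open drawer with red caps at about (517,131) and (499,250) and the yellow cap between them at (503,188). Measuring the cap centroids and the tub layout.

```bash
cat >> h.py <<'E'
def caps(f,z,lo=(0,0,150),hi=(70,70,255),amin=20):
    im=cv2.imread(f"pics/{f}.png"); m=cv2.inRange(im,np.array(lo),np.array(hi))
    n,_,st,c=cv2.connectedComponentsWithStats(m)
    return [(c[i].round(1),st[i,4],onz(f,*c[i],z).round(4)) for i in range(1,n) if st[i,4]>amin]
E
python3 - <<'E'
from h import *
for r in caps("w2",.100): print(r)
print("Y",caps("w2",.1,(0,150,180),(110,255,255)))
for p in [(517,131),(503,188),(499,250)]: print(onz("w2",*p,.100))
a=onz("w2",376.5,128,.097);b=onz("w2",374,236,.097);print("bar",a,b)
y=np.radians(-9.3);u=np.array([np.cos(y),np.sin(y),0]);print("travel",u@(np.array([.589,-.171,0])-b))
for r in caps("top2",.084,(0,0,80)): print(r)
c=np.array([onz("top0",*p,.084) for p in[(273.6,230),(270,217.6),(282,220),(261,227.4),(264.6,239.4)]]);print(c)
d=c-c[0];print(np.degrees(np.arctan2(d[:,1],d[:,0])),np.linalg.norm(d,axis=1))
E
```

```text
(array([517.1, 130.9]), np.int32(377), array([ 0.5893, -0.1127,  0.1   ]))
(array([499.1, 252.1]), np.int32(363), array([ 0.5705, -0.2328,  0.1   ]))
Y [(array([503.8, 189.7]), np.int32(473), array([ 0.5763, -0.1672,  0.1   ])), (array([371.7, 282.7]), np.int32(28), array([ 0.4372, -0.246 ,  0.1   ])), (array([266.6, 285.5]), np.int32(25), array([ 0.3273, -0.2311,  0.1   ])), (array([371.9, 307.4]), np.int32(55), array([ 0.4339, -0.2754,  0.1   ])), (array([266.6, 307.6]), np.int32(42), array([ 0.3219, -0.257 ,  0.1   ]))]
[ 0.5892915  -0.11281965  0.1       ]
[ 0.57557737 -0.16542653  0.1       ]
[ 0.57048847 -0.2304478   0.1       ]
bar [ 0.46132359 -0.08904821  0.097     ] [ 0.44622984 -0.19557148  0.097     ]
travel 0.1369227014377479
(array([141.1, 124.9]), np.int32(581), array([0.7619, 0.4948, 0.084 ]))
(array([72.6, 98.7]), np.int32(79), array([0.8191, 0.6528, 0.084 ]))
(array([ 59. , 107.7]), np.int32(141), array([0.7983, 0.6828, 0.084 ]))
(array([ 69.9, 180. ]), np.int32(147), array([0.636 , 0.6502, 0.084 ]))
(array([416.3, 206.8]), np.int32(118), array([ 0.5896, -0.1172,  0.084 ]))
(array([473.8, 215.9]), np.int32(142), array([ 0.5722, -0.2413,  0.084 ]))
(array([269.6, 226.5]), np.int32(580), array([0.5409, 0.2019, 0.084 ]))
(array([172. , 218.9]), np.int32(71), array([0.5537, 0.418 , 0.084 ]))
(array([613.4, 354.3]), np.int32(290), array([ 0.2849, -0.5339,  0.084 ]))
[[0.53349846 0.19295579 0.084     ]
 [0.56043183 0.20148613 0.084     ]
 [0.55566256 0.17501935 0.084     ]
 [0.53865506 0.22074875 0.084     ]
 [0.51264781 0.21221242 0.084     ]]
[  0.          17.57406001 -38.98172308  79.48907734 137.27595116] [0.         0.02825196 0.02851251 0.02826728 0.02838252]
```

Tub centre is about (0.5335, 0.193), with empty places at directions ~199° and ~259°. The four filled directions fit a 60° pattern with phase 18.8°, and every radius is about 28 mm. Moving to view vial A close up.

```bash
(python3 -m inch '[[[-0.1,3.7,0,0,0,0,-0.1],[-0.1,3.7,0,0,0,0,-0.1],[-0.1,3.7,0,0,0,0,-0.1],[-0.1,3.7,0,0,0,0,-0.1],[-0.1,3.6,0,0,0,0,-0.1]]]'
python3 -m inch '[[[0,0,0,0,0,0,-0.1],[0,0,0,0,0,0,-0.1]]]' 20) | grep -v -e orient
python3 - <<'E'
from h import *
save("wrist","w3"); s=robot.read_state()
for r in caps("w3",.100): print(r)
for r in caps("w3",.1,(0,150,180),(110,255,255)): print("Y",r)
A=caps("w3",.100)[0][2]
print(totool(A-s["tool_pos"]), s["tool_pos"])
E
```

```text
t: 10.55
tool_pos: [0.582, -0.1768, 0.2167]
force: [-0.3, -0.2, 1.3]
opening: 0.0505
t: 10.75
tool_pos: [0.5804, -0.1765, 0.2161]
force: [-0.0, -0.1, 0.4]
opening: 0.0512
Y (array([315.8, 186.4]), np.int32(113), array([ 0.5778, -0.1674,  0.1   ]))
Y (array([202.8, 277. ]), np.int32(23), array([ 0.4469, -0.2429,  0.1   ]))
Y (array([435.9, 277.3]), np.int32(22), array([ 0.6841, -0.2814,  0.1   ]))
Y (array([203.6, 309.6]), np.int32(44), array([ 0.4381, -0.2801,  0.1   ]))
Y (array([435.3, 309.2]), np.int32(56), array([ 0.6809, -0.3187,  0.1   ]))Traceback (most recent call last):
  File "<stdin>", line 5, in <module>
IndexError: list index out of range
```

View pics/w3.png

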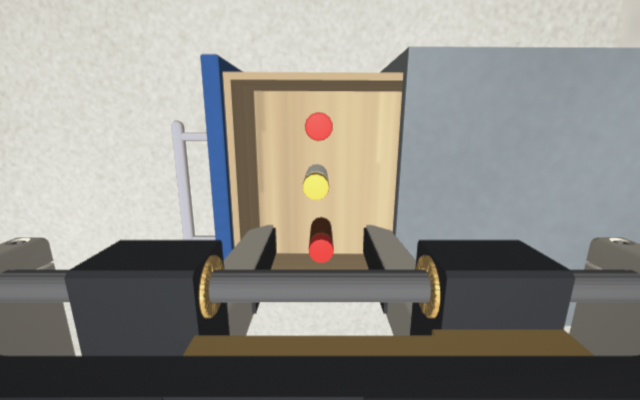

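The view shows cap A at (318.5,126.5), yellow at (316,186) and cap B at (320,248). The red is just paler here, so I'm widening the threshold.

```bash
python3 - <<'E'
from h import *
s=robot.read_state()
for r in caps("w3",.100,(0,0,130),(125,125,255)): print(r, totool(r[2]-s["tool_pos"]))
print(onz("w3",318.5,126.5,.1),onz("w3",316,187,.1),s["tool_pos"])
E
```

```text
(array([318.3, 126.2]), np.int32(603), array([ 0.5892, -0.1126,  0.1   ])) [ 6.44824545 -0.0951595  11.71596008]
(array([322.1, 250.8]), np.int32(544), array([ 0.5731, -0.2338,  0.1   ])) [-5.77243188  0.28099697 11.70875702]
(array([206.9, 266.7]), np.int32(23), array([ 0.454 , -0.2322,  0.1   ])) [ -7.54537901 -11.49735113  11.73832954]
[ 0.58936431 -0.11289595  0.1       ] [ 0.57788919 -0.16799064  0.1       ] [ 0.57997466 -0.17649178  0.21712386]
```

```bash
(python3 -m inch '[[[3,-0.1,0,0,0,0,-0.1],[3,0,0,0,0,0,-0.1],[0.45,0,2,0,0,0,-0.1],[0,0,2,0,0,0,-0.1],[0,0,0,0,0,0,-0.1]]]'
python3 -m inch '[[[0,0,2.5,0,0,0,-0.1],[0,0,2.5,0,0,0,-0.1],[0,0,2.5,0,0,0,-0.1],[0,0,2,0,0,0,-0.1],[0,0,0.7,0,0,0,-0.1]]]'
python3 -m inch '[[[0,0,0,0,0,0,-0.1],[0,0,0,0,0,0,0.3]]]' 
python3 -m inch '[[[0,0,0,0,0,0,1],[0,0,0,0,0,0,1],[0,0,0,0,0,0,1],[0,0,0,0,0,0,1]]]' 15) | grep -v -e orient
python3 - <<'E'
from h import *
s=robot.read_state()
print(s["tool_pos"], totool(np.array([.5892,-.1126,.075])-s["tool_pos"]))
E
```

```text
t: 11.3
tool_pos: [0.5873, -0.112, 0.1759]
force: [-0.8, 0.4, -0.5]
opening: 0.0514
t: 11.8
tool_pos: [0.5883, -0.113, 0.0755]
force: [0.2, -0.2, 0.1]
opening: 0.0511
t: 12.0
tool_pos: [0.5906, -0.1134, 0.0785]
force: [0.2, -0.2, 0.1]
opening: 0.0467
t: 12.4
tool_pos: [0.5904, -0.1131, 0.0776]
force: [-0.8, -0.8, 4.2]
opening: 0.0256
[ 0.59037648 -0.11309299  0.077596  ] [ 0.0296121  -0.12445276  0.25941885]
```

```bash
(python3 -m inch '[[[0,0,-0.5,0,0,0,1],[0,0,-1.5,0,0,0,1],[0,0,-2.5,0,0,0,1],[0,0,-2.5,0,0,0,1],[0,0,-2.5,0,0,0,1]]]' 20
python3 -m inch '[[[0,0,-2.5,0,0,0,1],[0,0,-2,0,0,0,1],[1,-0.6,0,0,0,0,1],[2,-1.2,0,0,0,0,1],[3,-1.8,0,0,0,0,1]]]'
python3 -m inch '[[[3,-1.8,0,0,0,0,1],[3,-1.8,0,0,0,0,1],[3,-1.8,0,0,0,0,1],[3,-1.8,0,0,0,0,1],[2.8,-1.8,0,0,0,0,1]]]'
python3 -m inch '[[[2,-1,0,0,0,0,1],[1,-0.4,0,0,0,8,1],[0,0,0,0,0,8,1],[0,0,0,0,0,8,1],[0,0,0,0,0,8,1]]]'
python3 -m inch '[[[0,0,0,0,0,0,1],[0,0,0,0,0,0,1]]]' ) | grep -v -e orient
python3 - <<'E'
from h import *
save("wrist","w4"); s=robot.read_state()
for r in caps("w4",.084,(0,0,130),(125,125,255)): print(r, totool(r[2]-s["tool_pos"]))
print(s["tool_pos"],s["q"].round(2))
E
```

```text
t: 12.9
tool_pos: [0.5898, -0.1129, 0.1737]
force: [0.7, 0.2, 0.4]
opening: 0.0252
t: 13.4
tool_pos: [0.5632, -0.0476, 0.2158]
force: [0.5, 1.7, -1.0]
opening: 0.0256
t: 13.9
tool_pos: [0.4974, 0.1146, 0.2156]
force: [0.5, 0.5, -0.2]
opening: 0.0257
t: 14.4
tool_pos: [0.489, 0.1453, 0.2155]
force: [-0.4, 0.1, -0.7]
opening: 0.0256
t: 14.6
tool_pos: [0.4895, 0.1449, 0.216]
force: [0.2, -0.4, -0.0]
opening: 0.0253
(array([303.8,  94.5]), np.int32(587), array([0.5389, 0.2248, 0.084 ])) [ 9.26701683 -1.54382047 13.21011199]
(array([333.4,  94. ]), np.int32(577), array([0.5602, 0.2069, 0.084 ])) [ 9.31847197  1.23796854 13.2086103 ]
(array([289.7, 120.4]), np.int32(555), array([0.5132, 0.2162, 0.084 ])) [ 6.92943698 -2.91503032 13.21210798]
(array([347.8, 120.2]), np.int32(556), array([0.5551, 0.1798, 0.084 ])) [ 6.9411166   2.63524489 13.2091612 ]
(array([319.1, 120.5]), np.int32(547), array([0.5343, 0.1976, 0.084 ])) [ 6.91499657 -0.10229335 13.21062569]
(array([319.4, 252.8]), np.int32(1459), array([0.4447, 0.0943, 0.084 ])) [-6.75939172 -0.06291988 13.21803142]
(array([378.3, 268.9]), np.int32(27), array([0.4805, 0.0384, 0.084 ])) [-8.61812257  6.30964742 13.21566482]
(array([260.3, 272.6]), np.int32(23), array([0.3812, 0.119 , 0.084 ])) [-9.07270908 -6.47165932 13.22268303]
[0.48971092 0.14482872 0.21614323] [ 0.19 -0.11  1.74  0.    1.52  0.9 ]
```

View pics/w4.png

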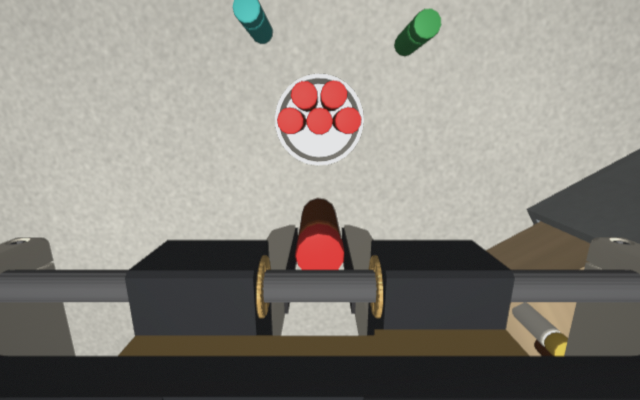

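The tub shows clearly: centre cap (319,120.5), ring caps above and to both sides, and the two empty places side by side below. The held vial is upright between the fingers at (320,253). Checking against the rim.

```bash
python3 - <<'E'
from h import *
s=robot.read_state(); im=cv2.imread("pics/w4.png")
m=cv2.inRange(cv2.cvtColor(im,cv2.COLOR_BGR2HSV),np.array([0,0,215]),np.array([180,25,255])); m[:60]=0;m[180:]=0;m[:,:255]=0;m[:,385:]=0
c=max(cv2.findContours(m,cv2.RETR_EXTERNAL,cv2.CHAIN_APPROX_NONE)[0],key=cv2.contourArea)
e=cv2.fitEllipse(cv2.convexHull(c));print(e)
X=onz("w4",*e[0],.052);print(X,totool(X-s["tool_pos"]),s["tool_pos"])
a=onz("w4",e[0][0]-e[1][0]/2,e[0][1],.052);print("diam",2*np.linalg.norm(a-X))
E
```

```text
((318.8387756347656, 139.3688201904297), (29.9968204498291, 60.735687255859375), 90.31141662597656)
[0.52126419 0.18317275 0.052     ] [ 4.97260641 -0.13442938 16.41169855] [0.48971092 0.14482872 0.21614323]
diam 0.032249638862190864
```

```bash
python3 - <<'E'
from h import *
s=robot.read_state()
for p in [(319.5,74),(319.5,165),(276,119.5),(363.5,119.5)]:
    X=onz("w4",*p,.052);print(totool(X-s["tool_pos"]))
E
```

```text
[11.54111398 -0.06938629 16.40809672]
[ 2.20778101 -0.06079919 16.41316112]
[ 7.03650957 -4.66972889 16.41298036]
[ 7.0434093   4.59145862 16.40807019]
```

```bash
(python3 -m inch '[[[1.5,-0.5,0,0,0,0,1],[1.9,-0.6,0,0,0,0,1],[1,-0.4,2,0,0,0,1],[0,0,2,0,0,0,1],[0,0,2,0,0,0,1]]]'
python3 -m inch '[[[0,0,1,0,0,0,1],[0,0,0,0,0,0,1],[0,0,0,0,0,0,1]]]' ) | grep -v -e orient
python3 - <<'E'
from h import *
save("wrist","w5");save("side","side5"); s=robot.read_state();print(s["tool_pos"],s["force"])
a=np.load("pics/w4.npz")
X=np.array([.48971092,.14482872,.2161])+Ro.from_rotvec(s["orientation"]).as_matrix()@np.array([.0442,-.0152,0]);print("target xy",X,totool(X-s["tool_pos"]))
w=cv2.imread("pics/w5.png")[100:320,200:440]; t=cv2.imread("pics/side5.png")[150:260,200:320]
cv2.imwrite("pics/c5.png",np.hstack([cv2.resize(w,None,fx=1.9,fy=1.9,interpolation=2),cv2.resize(t,(344,418)) if 0 else cv2.resize(t,(340,418),interpolation=2)]))
E
```

```text
t: 15.15
tool_pos: [0.5084, 0.189, 0.1559]
force: [-0.4, -0.3, -1.5]
opening: 0.0253
t: 15.45
tool_pos: [0.5084, 0.1879, 0.1473]
force: [0.1, -0.3, -0.4]
opening: 0.0253
[0.50892964 0.18787761 0.14806311] [0.10565138 0.43994964 0.10700247]
target xy [0.50748579 0.18805753 0.21616143] [-0.06967797 -0.11246211 -6.81010045]
```

View pics/c5.png

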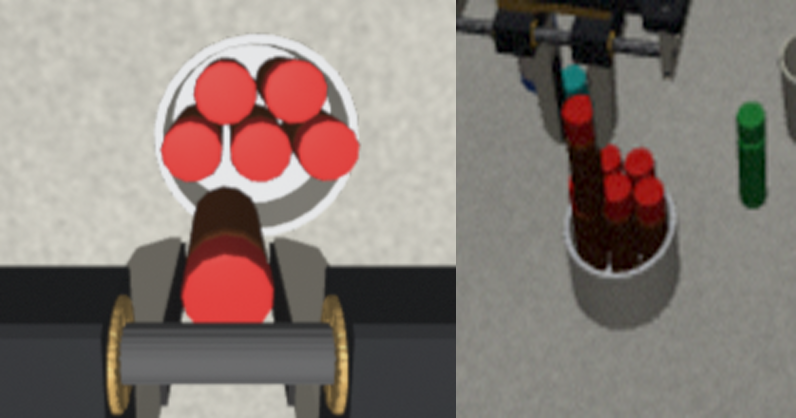

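The held vial lines up with the left empty place, its foot at crop (225,200) midway between the left cap and the centre cap. Descending.

```bash
(python3 -m inch '[[[-0.05,-0.1,1,0,0,0,1],[0,0,1,0,0,0,1],[0,0,0,0,0,0,1]]]'
python3 -m inch '[[[0,0,1,0,0,0,1],[0,0,1,0,0,0,1],[0,0,1,0,0,0,1]]]'
python3 -m inch '[[[0,0,1,0,0,0,1],[0,0,1,0,0,0,1],[0,0,0.5,0,0,0,1],[0,0,0.5,0,0,0,1],[0,0,0,0,0,0,1]]]') | grep -v -e orient
```

```text
t: 15.85
tool_pos: [0.5056, 0.1875, 0.1245]
force: [-0.8, 0.1, -1.1]
opening: 0.0255
t: 16.15
tool_pos: [0.5069, 0.1879, 0.0957]
force: [-0.3, 0.1, 0.2]
opening: 0.0256
t: 16.65
tool_pos: [0.5068, 0.1878, 0.0659]
force: [1.8, 0.6, -1.0]
opening: 0.0254
```

```bash
(python3 -m inch '[[[0,0,0.15,0,0,0,1],[0,0,0.1,0,0,0,1],[0,0,0,0,0,0,1]]]'
python3 -m inch '[[[0,0,0.1,0,0,0,1],[0,0,0,0,0,0,1]]]'
python3 -m inch '[[[0,0,0.1,0,0,0,1],[0,0,0,0,0,0,1]]]') | grep -v -e orient
```

```text
t: 16.95
tool_pos: [0.507, 0.1878, 0.0642]
force: [0.2, -0.4, -0.8]
opening: 0.0253
t: 17.15
tool_pos: [0.507, 0.1879, 0.0631]
force: [0.7, -0.6, -1.0]
opening: 0.0255
t: 17.35
tool_pos: [0.5069, 0.1878, 0.062]
force: [-0.6, 0.4, -0.9]
opening: 0.0253
```

```bash
(python3 -m inch '[[[0,0,0.1,0,0,0,1],[0,0,0,0,0,0,1]]]'
python3 -m inch '[[[0,0,0,0,0,0,0.6],[0,0,0,0,0,0,0.4],[0,0,0,0,0,0,0.2],[0,0,0,0,0,0,0.2]]]'
python3 -m inch '[[[0,0,-0.5,0,0,0,0.2],[0,0,-1,0,0,0,0.2],[0,0,-2,0,0,0,0.2],[0,0,-2,0,0,0,0.2],[0,0,-3,0,0,0,0.2]]]'
python3 -m inch '[[[0,0,-3,0,0,0,0.2],[0,0,-3,0,0,0,0.2],[-2,0,-0.9,0,0,0,0.2],[-2.4,1.5,0,0,0,0,0.2],[0,0,0,0,0,0,0.2]]]'
python3 -m inch '[[[0,0,0,0,0,0,0.2],[0,0,0,0,0,0,0.2]]]' ) | grep -v -e orient
python3 - <<'E'
from h import *
save("wrist","w6"); s=robot.read_state()
for r in caps("w6",.084,(0,0,130),(125,125,255)): print(r[0],r[1],r[2], totool(r[2]-s["tool_pos"]))
p=s["tool_pos"];print(p,"toB-.0",totool(np.array([.5715,-.2330,.2161])-p))
E
```

```text
t: 17.55
tool_pos: [0.5073, 0.188, 0.0616]
force: [0.1, 0.6, 4.2]
opening: 0.0253
t: 17.95
tool_pos: [0.5067, 0.1877, 0.0607]
force: [0.2, -0.1, 0.0]
opening: 0.0365
t: 18.45
tool_pos: [0.5061, 0.1876, 0.1465]
force: [0.8, -0.4, -0.8]
opening: 0.0371
t: 18.95
tool_pos: [0.4894, 0.143, 0.2169]
force: [-0.1, 0.1, -0.7]
opening: 0.0373
t: 19.15
tool_pos: [0.4893, 0.1454, 0.2154]
force: [0.4, 0.4, -0.3]
opening: 0.0372
[303.6  95. ] 586 [0.5388 0.2248 0.084 ] [ 9.22919299 -1.50898377 13.12079324]
[333.4  94.4] 586 [0.5602 0.2069 0.084 ] [ 9.29776969  1.28010154 13.12019697]
[347.9 120.5] 553 [0.5551 0.1798 0.084 ] [ 6.92571482  2.6863573  13.11953325]
[289.8 120.9] 554 [0.5132 0.2162 0.084 ] [ 6.89304683 -2.86383471 13.12073547]
[319.3 120.9] 550 [0.5343 0.1975 0.084 ] [ 6.8817325  -0.04446039 13.12012056]
[303.7 147. ] 523 [0.5066 0.1891 0.084 ] [ 4.4219539  -1.57023535 13.12008131]
[403.6 269.3] 31 [0.5002 0.0209 0.084 ] [-8.63314518  9.0545644  13.11580087]
[0.48920538 0.145488   0.21519072] toB-.0 [-22.99251507  31.17046629  -0.10117609]
```

Vial 1 seated: contact was felt at the expected height, and its cap sits 4.42/−1.57 cm from the tool in the pattern. On to vial B.

```bash
(python3 -m inch '[[[-1.2,1.4,0,0,0,0,0],[-2.4,2.9,0,0,0,0,0],[-2.6,3.1,0,0,0,0,0],[-2.6,3.1,0,0,0,0,0],[-2.6,3.1,0,0,0,0,0]]]'
python3 -m inch '[[[-2.6,3.1,0,0,0,0,0],[-2.6,3.1,0,0,0,0,0],[-2.6,3.1,0,0,0,0,0],[-2.6,3.1,0,0,0,0,0],[-2.6,3.1,0,0,0,0,0]]]'
python3 -m inch '[[[-2.6,3.1,0,0,0,0,0],[-1.6,1.9,0,0,0,-8,0],[0,0,0,0,0,-8,0],[0,0,0,0,0,-8,0],[0,0,0,0,0,-8,0]]]'
python3 -m inch '[[[0,0,0,0,0,0,-0.1],[0,0,0,0,0,0,-0.1],[0,0,0,0,0,0,-0.1]]]') | grep -v -e orient
python3 - <<'E'
from h import *
save("wrist","w7"); s=robot.read_state(); p=s["tool_pos"]; print(p)
for r in caps("w7",.100,(0,0,130),(125,125,255)): print(r[0],r[1],r[2], totool(r[2]-p))
for r in caps("w7",.1,(0,150,180),(140,255,255),100): print("Y",r)
E
```

```text
t: 19.7
tool_pos: [0.5162, -0.0313, 0.215]
force: [1.1, 0.2, -0.2]
opening: 0.0463
t: 20.2
tool_pos: [0.5469, -0.2315, 0.2148]
force: [0.7, 0.1, -0.1]
opening: 0.0463
t: 20.7
tool_pos: [0.5566, -0.2948, 0.2144]
force: [-0.6, -0.3, 0.1]
opening: 0.0463
t: 21.0
tool_pos: [0.5565, -0.2947, 0.2149]
force: [-0.3, -0.2, 0.4]
opening: 0.0509
[ 0.55644648 -0.29477141  0.21506905]
[325.1 128.3] 617 [ 0.5717 -0.2338  0.1   ] [ 6.26427856  0.50282584 11.50724408]
[349.5 160. ] 102 [ 0.5895 -0.2659  0.1   ] [ 3.39071854  2.78649672 11.50687875]
[375.5 171. ] 48 [ 0.6121 -0.2802  0.1   ] [ 2.35186184  5.25089861 11.50661001]
[206.4 267. ] 23 [ 0.4305 -0.3498  0.1   ] [ -7.49991143 -11.51721884  11.50740888]
[432.3 266.7] 22 [ 0.6573 -0.3872  0.1   ] [-7.4591041  11.46904512 11.50549437]
Y (array([267.7, 124.6]), np.int32(1802), array([ 0.521 , -0.2221,  0.1   ]))
Y (array([297.7,  66.9]), np.int32(9141), array([ 0.5566, -0.1788,  0.1   ]))
Y (array([354.7,  11.8]), np.int32(135), array([ 0.6112, -0.1447,  0.1   ]))
Y (array([374. ,  34.4]), np.int32(1173), array([ 0.6249, -0.1642,  0.1   ]))
Y (array([405.1,  57.5]), np.int32(543), array([ 0.649 , -0.1866,  0.1   ]))
Y (array([202., 297.]), np.int32(121), array([ 0.4173, -0.3822,  0.1   ]))
Y (array([436.5, 297.8]), np.int32(138), array([ 0.659 , -0.4236,  0.1   ]))
```

```bash
(python3 -m inch '[[[2,0.2,0,0,0,0,-0.1],[2.5,0.3,0,0,0,0,-0.1],[1.75,0,2,0,0,0,-0.1],[0,0,2,0,0,0,-0.1],[0,0,0,0,0,0,-0.1]]]'
python3 -m inch '[[[0,0,2.5,0,0,0,-0.1],[0,0,2.5,0,0,0,-0.1],[0,0,2,0,0,0,-0.1],[0,0,1.5,0,0,0,-0.1],[0,0,0.3,0,0,0,-0.1]]]'
python3 -m inch '[[[0,0,0,0,0,0,-0.1],[0,0,0,0,0,0,0.2]]]'
python3 -m inch '[[[0,0,0,0,0,0,0.4],[0,0,0,0,0,0,1],[0,0,0,0,0,0,1],[0,0,0,0,0,0,1],[0,0,0,0,0,0,1]]]' 20) | grep -v -e orient
python3 - <<'E'
from h import *
s=robot.read_state()
print(s["tool_pos"], totool(np.array([.5717,-.2338,.087])-s["tool_pos"]))
E
```

```text
t: 21.55
tool_pos: [0.5698, -0.2326, 0.1718]
force: [-1.5, -0.3, 0.5]
opening: 0.0511
t: 22.05
tool_pos: [0.5703, -0.234, 0.0856]
force: [-1.1, -0.5, -0.7]
opening: 0.0513
t: 22.25
tool_pos: [0.5722, -0.2347, 0.0887]
force: [0.9, 0.3, -0.4]
opening: 0.047
t: 22.75
tool_pos: [0.5718, -0.2344, 0.0878]
force: [-0.8, 1.4, 4.3]
opening: 0.0254
[ 0.57179011 -0.23442433  0.08783947] [ 0.06017522 -0.01911842  0.08390225]
```

```bash
(python3 -m inch '[[[0,0,-0.5,0,0,0,1],[0,0,-1.5,0,0,0,1],[0,0,-2.5,0,0,0,1],[0,0,-2.5,0,0,0,1],[0,0,-2.5,0,0,0,1]]]' 25
python3 -m inch '[[[0,0,-2.2,0,0,0,1],[0,0,-1.1,0,0,0,1],[1,-0.4,0,0,0,0,1],[2,-0.8,0,0,0,0,1],[3,-1.2,0,0,0,0,1]]]'
python3 -m inch '[[[3,-1.2,0,0,0,0,1],[3,-1.2,0,0,0,0,1],[3,-1.2,0,0,0,0,1],[3,-1.2,0,0,0,0,1],[3,-1.2,0,0,0,0,1]]]'
python3 -m inch '[[[3,-1.2,0,0,0,0,1],[3,-1.2,0,0,0,0,1],[3,-1.2,0,0,0,0,1],[3,-1.2,0,0,0,0,1],[2,-0.8,0,0,0,0,1]]]'
python3 -m inch '[[[1.1,-0.4,0,0,0,8,1],[0,0,0,0,0,8,1],[0,0,0,0,0,8,1],[0,0,0,0,0,8,1],[0,0,0,0,0,0,1]]]' 
python3 -m inch '[[[0,0,0,0,0,0,1],[0,0,0,0,0,0,1]]]') | grep -v -e orient
python3 - <<'E'
from h import *
save("wrist","w8"); s=robot.read_state()
for r in caps("w8",.084,(0,0,130),(125,125,255)): print(r[0],r[1],r[2], totool(r[2]-s["tool_pos"]))
print(s["tool_pos"])
E
```

```text
t: 23.25
tool_pos: [0.5713, -0.2341, 0.1841]
force: [0.6, -0.2, -0.4]
opening: 0.0248
t: 23.75
tool_pos: [0.5563, -0.1706, 0.2134]
force: [0.8, 1.1, -1.3]
opening: 0.0249
t: 24.25
tool_pos: [0.5209, -0.0114, 0.2134]
force: [-0.6, 0.9, -0.3]
opening: 0.025
t: 24.75
tool_pos: [0.488, 0.1362, 0.2135]
force: [-0.1, 0.0, -0.6]
opening: 0.0251
t: 25.25
tool_pos: [0.4866, 0.1457, 0.2136]
force: [-0.4, -0.4, -1.3]
opening: 0.0251
t: 25.45
tool_pos: [0.4873, 0.1455, 0.2145]
force: [-0.8, -0.0, -0.5]
opening: 0.025
[335.4  92.8] 589 [0.5601 0.207  0.084 ] [ 9.41748833  1.41102356 13.07080509]
[305.5  93.3] 592 [0.5388 0.2249 0.084 ] [ 9.36166727 -1.37068143 13.07196517]
[291.6 119.4] 560 [0.5131 0.2162 0.084 ] [ 7.01441309 -2.7316352  13.07358908]
[321.1 119.4] 553 [0.5343 0.1976 0.084 ] [ 7.01097315  0.08864614 13.07244026]
[349.9 119.1] 566 [0.5551 0.1799 0.084 ] [ 7.0489147   2.81955426 13.07130904]
[305.2 145.8] 526 [0.5064 0.1891 0.084 ] [ 4.53387904 -1.45102969 13.07419619]
[319.2 247. ] 1474 [0.4472 0.1007 0.084 ] [-6.01708864 -0.08389294 13.07844274]
[377.5 269. ] 26 [0.4777 0.0403 0.084 ] [-8.55349426  6.18912424 13.07703889]
[0.48753865 0.14543583 0.21475666]
```

```bash
(python3 -m inch '[[[1.5,0.5,0,0,0,0,1],[2,0.6,0,0,0,0,1],[1,0.33,2,0,0,0,1],[0,0,2,0,0,0,1],[0,0,1.5,0,0,0,1]]]'
python3 -m inch '[[[0,0,0,0,0,0,1],[0,0,0,0,0,0,1],[0,0,0,0,0,0,1]]]' ) | grep -v -e orient
python3 - <<'E'
from h import *
save("wrist","w9"); s=robot.read_state();print(s["tool_pos"])
R=Ro.from_rotvec(s["orientation"]).as_matrix()
X=np.array([.48754,.14544,.2147])+R@np.array([.0448,.0143,0]);print("target",X,totool(X-s["tool_pos"]))
E=np.array([.48754,.14544,0])+R@np.array([.0453,.0143,0]);print("E1",E,proj("w9",[E[0],E[1],.084]),proj("w9",[E[0],E[1],.006]))
w=cv2.imread("pics/w9.png")[100:320,200:440]
cv2.imwrite("pics/c9.png",cv2.resize(w,None,fx=2.5,fy=2.5,interpolation=2))
E
```

```text
t: 26.0
tool_pos: [0.5279, 0.1697, 0.1585]
force: [0.2, 0.7, -0.3]
opening: 0.025
t: 26.3
tool_pos: [0.529, 0.1698, 0.1615]
force: [0.3, 0.6, -1.7]
opening: 0.0252
[0.52909292 0.16983673 0.16162728]
target [0.52786607 0.16963353 0.21480344] [-0.08630265 -0.07150629 -5.317889  ]
E1 [5.28196308e-01 1.70008959e-01 1.04381789e-04] [319.03335724 206.01921849] [318.99115946 186.92160664]
```

View pics/c9.png

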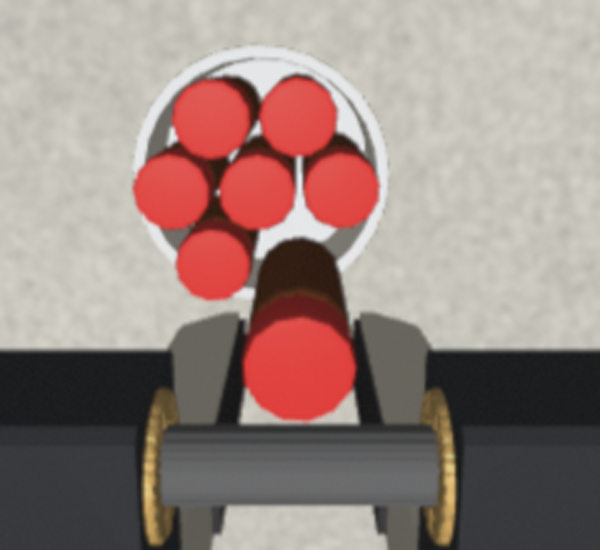

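Six vials stand properly. The held foot is at crop x≈298, midway as needed (E0's cap at 213 plus 86 px spacing). Descending to just above the neighbours' caps.

```bash
(python3 -m inch '[[[-0.05,-0.05,1,0,0,0,1],[0,0,1,0,0,0,1],[0,0,1,0,0,0,1]]]'
python3 -m inch '[[[0,0,1,0,0,0,1],[0,0,1,0,0,0,1],[0,0,0.8,0,0,0,1],[0,0,0.6,0,0,0,1],[0,0,0,0,0,0,1]]]'
python3 -m inch '[[[0,0,0.5,0,0,0,1],[0,0,0.2,0,0,0,1],[0,0,0,0,0,0,1]]]') | grep -v -e orient
```

```text
t: 26.65
tool_pos: [0.5273, 0.1697, 0.1291]
force: [0.1, -0.1, -0.7]
opening: 0.0249
t: 27.15
tool_pos: [0.5269, 0.1695, 0.0949]
force: [-0.2, -0.1, 0.0]
opening: 0.0248
t: 27.45
tool_pos: [0.5275, 0.1697, 0.089]
force: [0.6, 0.1, -1.1]
opening: 0.025
```

```bash
(python3 -m inch '[[[0,0,0.2,0,0,0,1],[0,0,0,0,0,0,1]]]'
python3 -m inch '[[[0,0,0,0,0,0,0.3],[0,0,0,0,0,0,0.3],[0,0,0,0,0,0,0.3],[0,0,0,0,0,0,0.3]]]'
python3 -m inch '[[[0,0,-1,0,0,0,0.3],[0,0,-2,0,0,0,0.3],[0,0,-3,0,0,0,0.3],[0,0,-4,0,0,0,0.3],[0,0,-2.75,0,0,0,0.3]]]'
python3 -m inch '[[[-2,-0.7,0,0,0,0,0.3],[-2.4,-0.7,0,0,0,0,0.3],[0,0,0,0,0,0,0.3],[0,0,0,0,0,0,0.3]]]' ) | grep -v -e orient
python3 - <<'E'
from h import *
save("wrist","w10");save("side","side10");save("top","top10"); s=robot.read_state();print(s["tool_pos"],s["t"])
for r in caps("w10",.084,(0,0,130),(125,125,255)): print(r[0],r[1],r[2], totool(r[2]-s["tool_pos"]))
w=cv2.imread("pics/w10.png")[60:190,250:390];t=cv2.imread("pics/side10.png")
a=cv2.resize(w,(390,362),interpolation=2); b=cv2.resize(t[160:250,215:305],(362,362),interpolation=2)
c=cv2.resize(t[150:400,200:560],(260*36//25,260)); d=cv2.resize(cv2.imread("pics/top10.png")[140:260,380:560],(378,230*260//250+20))[:,:378]
d=cv2.resize(d,(378,260)); cv2.imwrite("pics/c10.png",np.vstack([np.hstack([a,b]),np.hstack([c,d])]))
E
```

```text
t: 27.65
tool_pos: [0.5276, 0.1697, 0.0871]
force: [-0.3, 0.5, -1.6]
opening: 0.0248
t: 28.05
tool_pos: [0.5277, 0.1697, 0.0873]
force: [0.5, 0.6, 0.0]
opening: 0.0325
t: 28.55
tool_pos: [0.5283, 0.1699, 0.2184]
force: [0.7, -0.4, 0.0]
opening: 0.0327
t: 28.95
tool_pos: [0.4883, 0.1459, 0.2155]
force: [0.0, -0.4, -0.1]
opening: 0.0323
[0.48858211 0.14622031 0.21491595] 29.1
[304.7  94.7] 580 [0.539  0.2249 0.084 ] [ 9.23167194 -1.41337486 13.09553543]
[334.4  94.2] 583 [0.5602 0.2069 0.084 ] [ 9.28024051  1.36727987 13.09614524]
[290.8 120.7] 554 [0.5133 0.2163 0.084 ] [ 6.88857695 -2.7751399  13.0941723 ]
[348.9 120.2] 557 [0.5552 0.1799 0.084 ] [ 6.92265688  2.77504363 13.09536064]
[320.2 120.8] 561 [0.5343 0.1976 0.084 ] [ 6.87137541  0.03672848 13.09475853]
[304.7 146.8] 522 [0.5067 0.1892 0.084 ] [ 4.41781342 -1.48091162 13.09331176]
[333.2 147. ] 517 [0.5275 0.1707 0.084 ] [ 4.40242048  1.30273037 13.09389285]
[393.8 269.2] 29 [0.4915 0.0285 0.084 ] [-8.65261653  7.99110745 13.08931422]
```

View pics/c10.png

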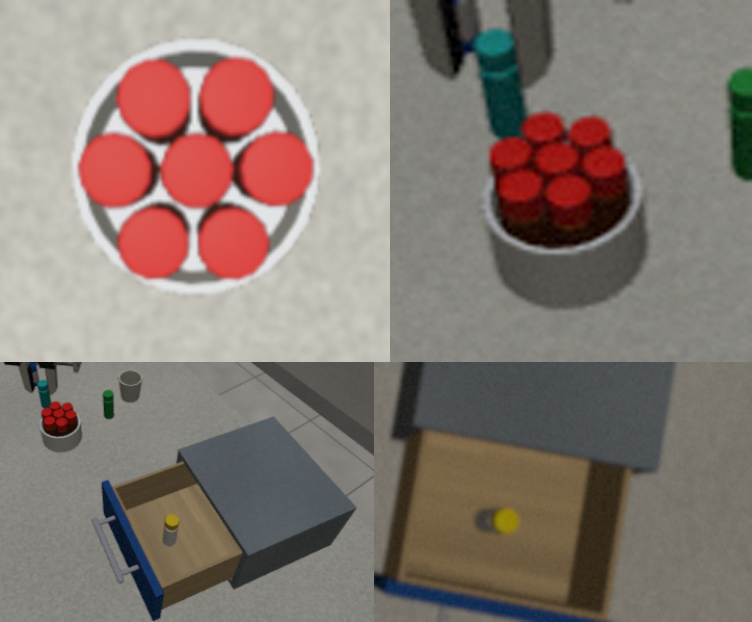

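The seven caps form a full, even ring, all at the same height. The yellow vial stands in the open drawer, and the cup and decoys look unmoved. One numeric check that the drawer hasn't shifted since the pull, then hand in.

```bash
python3 - <<'E'
from h import *
g=lambda f,s:cv2.cvtColor(cv2.imread(f"pics/{f}.png"),6)[s].astype(np.float32)
D=np.s_[205:285,395:520]
print("drawer front+handle shift px",cv2.phaseCorrelate(cv2.GaussianBlur(g("top2",D),(3,3),0),cv2.GaussianBlur(g("top10",D),(3,3),0)))
for n,D in dict(bottle=np.s_[205:235,160:195],cup=np.s_[118:155,245:285]).items():
    print(n,cv2.phaseCorrelate(g("top0",D),g("top10",D)))
s=robot.read_state();print(s["t"],s["force"])
E
```

```text
drawer front+handle shift px ((0.43331462848933455, 0.12545711078103494), 0.5508213185310363)
bottle ((0.11335733605107734, -0.12922469904383327), 1.098450537081118)
cup ((0.24126903898582341, 0.005204262764522127), 0.9869716995954514)
29.1 [0.71111893 0.71991953 0.55039303]
```

```bash
python3 -c "
from plant import robot
print(robot.close_job())"
```

```text
the job is handed in; nothing more can be done
None
```

I finished the job and handed it in at about 29 s. No verdict was reported.

**Drawer:** I pulled it by its handle at 20–50 mm/s. It went through the catch at about 70 mm and met the end stop at about 140 mm, where the force rose to 33 N. I then relaxed the pull and let go.

**Vials:** I set the first red-capped vial down on the tub floor and felt it touch. The second could not be lowered all the way, because the fingers don't fit between the neighbouring vials. I released it about 15 mm above the floor, with its lower part already between its neighbours, and it dropped into place.

**Last checks:**
- **Tub:** the pictures show all seven caps in an even ring, about 28 mm apart and level with each other.
- **Drawer:** the yellow-capped vial stands in the open drawer. The picture comparison shows about 0.1 px of movement along the pull since I opened it. It also shows 0.4 px sideways, with a weak match that I put down to noise.
- **Bottle and cup:** they moved less than 0.25 px.
- **Travel:** the camera gives about 137 mm against 140 mm from the arm. I put that down to camera error, because the force showed the stop clearly, and I did not pull again to confirm it.

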